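# Compress the taller spring to the marked height on the bench tester

### The job

Stand the taller of the two spring cartridges upright in the middle of the round plate of the small spring tester (the low grey base with the white dial) and let go of it. Then press its cap down from above until the top of the cap is level with the tongue of the marker on the tester's post, without squashing it far below that, hold it there for two seconds so that the dial can be read, and let it up again so that it is left standing on the plate.

Things in the scene. Friction and masses are not known exactly. Their poses are not given: they have to be found in the camera images.
- tall_spring: taller of two loose steel spring cartridges, 90 mm high (the other 58). Foot disc 50 mm wide, 8 thick; coil 30 wide; cap 35 wide, 76 to 90 mm up: grip it there from above. 0.2 to 0.3 kg. Origin: centre of underside, z up. The cap slides straight down, at most 50 mm: 2 N at first, 3.3 N more per 10 mm; springs back when let go. Lifting by the cap does not stretch it
- tall_spring_cap_top (a point): centre of the flat top face of the taller cartridge's cap; it goes down as the spring is compressed. x and y are those of the cartridge's axis
- tester_plate (a point): centre of the top of the tester's weighing plate: flat steel disc 90 mm wide, 25 mm above the bench, sinking 1 mm per 5 N, on a fixed grey base (160 x 100 x 16 mm). x points from the dial (52 mm high, 50 to 100 mm in front of the centre) to the post (11 mm thick, 116 mm high, 78 mm behind), z up. Left behind it a black lever stand 0.4 m high: keep the arm clear of it, swing past close to the robot
- mark (a point): the marked height: tip of the marker's flat tongue, at its upper face. The marker is a dark collar (23 mm wide) on the tester's post; its tongue (14 mm wide, 3 thick) points to the plate and ends 43 mm from the plate's axis. 80 to 92 mm above the bench, different each time: the free spring on the plate stands 23 to 35 mm taller
Not all that is in view belongs to the job. What is shaped like the tall_spring but red is not meant.

How it is judged:
By the outcome, as a careful person would: the job done as asked, in the order asked, and still so for the second after the job is handed in, with the robot touching nothing.
It also fails if it takes over 59 s, if anything falls off the work surface, if the arm or the gripper's body presses on something with over 40 N, if the wrist force passes 120 N, or if a joint passes its speed limit or range.

### The arm

A 6-joint arm with a two-finger parallel gripper is mounted at the origin on a cart in front of the work surface, level with it; the furniture and walls round the work are solid. World frame = base frame: x ahead of the robot, y to its left, z up, the work surface at z = 0. Lengths are in m, angles in rad, forces in N, time in s.
With the tool pointing down it reaches from about 0.35 to 0.775 m from the base axis. Payload 7.3 kg.
Tool frame: the origin (TCP) lies between the finger pads; the fingertips stand 8 mm ahead of it and the grasp point (between the pads) lies 11 mm behind it (robot.nose_length is the distance from the TCP to the fingertips, in m); z points along the fingers, y is the line along which they close (so a half turn about z gives the same grasp; the last joint's range is limited). The gripper opens to 92 mm and grips with 3 to 60 N. Pads are 19 mm wide; open, the fingers measure 130 mm over their backs; the gripper's body (75 mm by 190 mm) begins 47 mm behind the grasp point.
Start: joints at [0.964, 0.342, 1.524, -0, 1.275, -0.146], TCP at [0.233, 0.47, 0.235] pointing down, gripper open.
Joint ranges: [-2.53, 2.53], [-0.77, 2.02], [0.04, 2.7], [-1, 4.14], [0.28, 2.66], [-3.11, 3.11]. Speed limits (rad/s): [2.57, 2.57, 3.14, 3.14, 3.14, 3.14].

### API

Orientations are given as [roll, pitch, yaw] about the fixed x, y, z axes, in that order (R = Rz(yaw) Ry(pitch) Rx(roll)).
In Python, from cell import robot gives the robot as it stands. The module is installed in compiled form; this text tells all that it offers.
- The arm moves only by the shell command python3 -m jog 'ROWS' [FORCE]. ROWS is JSON, a list that holds one entry, the list of rows, each a list of 5 numbers: the gripper's target within -1 to 1 (fully open at 1, half-way at 0, shut at -1), then the shift along the tool's x, y, z in m, then the turn about the tool's z in rad. A call has 1 to 5 rows; each row is the pose to reach, as a shift and turn from the pose commanded when the call began, along the tool's axes at that moment; what a row does not reach only later rows make up. A row lasts 1/12 s, in which the tool goes at most 41.7 mm and 7.16 degrees, less where a joint would pass 70% of its speed; a pose out of reach is approached as far as the arm can. A call with a gripper value outside its range is refused whole. The fingers move at their own pace and stop on an object; FORCE is the grip in N (left out, the last holds). Time passes only in rows, so rows that repeat a pose let the fingers close. It gives the time, the measured TCP pose, the force, the opening and the grip force at its end, in the units of the state.
- robot.observe(): the state, without advancing time (a new reading comes with each control period).
- robot.read_camera(name): name is "side" or "top" or "wrist"; returns the picture (384x512x3 uint8, red, green, blue); there is no depth.
- robot.camera_model(name): a dict with "camera_matrix" (3x3 intrinsics, pixels), "dist_coeffs" ([k1, k2, p1, p2, k3] as OpenCV has them; the pictures are not rectified), "position" and "attitude" of the camera in the world; the wrist camera has in their place "mount" (4x4, takes a point from camera to tool coordinates, whose origin is the TCP and whose axes are the flange's). Camera axes: x right, y down, z forward; pixel columns grow to the right and rows downward; lengths in m; the calibration is good to about 2 mm. A picture is of the moment at which its call begins: read the wrist's pose just before it. camera_model takes no time and is no camera call.
- robot.hand_in(): hands the job in; it is judged then, once.
The state is a dict: "time": time; "qpos": joint angles; "qvel": joint speeds; "joint_efforts": joint torques, N m; "tool_pos": TCP position; "tool_rot": TCP orientation; "contact_force": force on the tool from outside, world axes, zero at the start; "torque": the same for the moment, N m; "opening": finger opening in m; "grip_force": force on a finger pad.
Only numpy, scipy, OpenCV 4.12 (cv2) and the standard library are available. Lean on these libraries where they do the work, as an engineer would, in place of code of your own. Each camera call takes 0.05 s, during which the arm holds its last target. There are 200 camera calls.

## Working session

There is one attempt and no reset: what is moved stays moved. The work goes in short steps, Python scripts to look and compute and a shell command to move; the robot and the scene stay as the last step left them, time stands still between calls to the robot, and variables do not carry over. Pictures are saved under pics/ and viewed, at most 10 in all, crops included, and the job is handed in when it is done.

```bash
mkdir -p pics; python3 - <<'E'
from cell import robot
import cv2,numpy as np
a=robot.read_camera("side");b=robot.read_camera("top")
np.savez('im.npz',a=a,b=b)
cv2.imwrite('pics/side.png',a[:,:,::-1]);cv2.imwrite('pics/top.png',b[:,:,::-1])
for n in("side","top"):
  m=robot.camera_model(n);print(n,m)
s=robot.observe();print(s)
print(robot.camera_model("wrist"))
E
```

```text
side {'camera_matrix': array([[374.55636866,   0.        , 265.24979192],
       [  0.        , 374.55636866, 192.40294024],
       [  0.        ,   0.        ,   1.        ]]), 'dist_coeffs': array([-0.0083648,  0.       ,  0.       ,  0.       ,  0.       ]), 'position': array([0.32256263, 0.31516274, 0.63781551]), 'attitude': array([-2.29203492, -0.02304745, -2.80789492])}
top {'camera_matrix': array([[417.2606295 ,   0.        , 247.79607066],
       [  0.        , 417.2606295 , 192.01931257],
       [  0.        ,   0.        ,   1.        ]]), 'dist_coeffs': array([-0.11921373,  0.        ,  0.        ,  0.        ,  0.        ]), 'position': array([ 0.45133337, -0.31872554,  0.94949754]), 'attitude': array([-3.07214028e+00, -1.56902151e-03, -1.56508390e+00])}
{'time': 0.1, 'qpos': array([ 9.63988442e-01,  3.42636279e-01,  1.52494215e+00, -2.00467867e-05,
        1.27539530e+00, -1.45979279e-01]), 'qvel': array([-8.81342860e-05, -3.18769915e-03, -3.75761343e-03,  1.11640602e-03,
        6.82365447e-05,  1.66702613e-03]), 'joint_efforts': array([ 1.53335841e-03, -4.32007062e+01,
[... 288 characters left out ...]
[ 0.01035551,  0.04653784, -0.03419897]), 'grip_force': 0.0, 'opening': 0.09203587976393064}
{'camera_matrix': array([[316.90831991,   0.        , 248.23956353],
       [  0.        , 316.90831991, 188.6526471 ],
       [  0.        ,   0.        ,   1.        ]]), 'dist_coeffs': array([0.00898483, 0.        , 0.        , 0.        , 0.        ]), 'mount': array([[-6.38279385e-04, -9.57927275e-01, -2.87010328e-01,
         7.81930528e-02],
       [ 9.99999733e-01, -7.13155036e-04,  1.56340873e-04,
        -1.53620928e-05],
       [-3.54446047e-04, -2.87010152e-01,  9.57927475e-01,
        -1.49444285e-01],
       [ 0.00000000e+00,  0.00000000e+00,  0.00000000e+00,
         1.00000000e+00]])}
```

View pics/side.png

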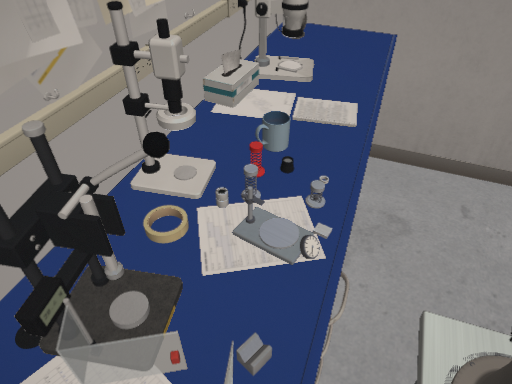

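View pics/top.png

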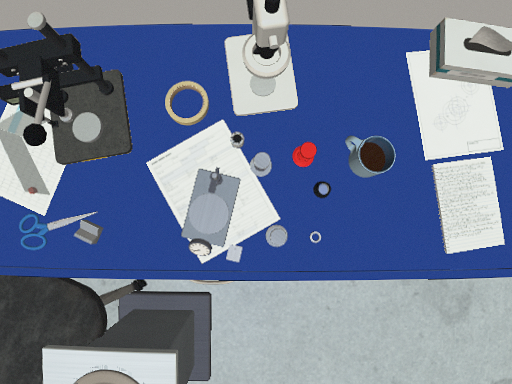

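Candidates for the tall spring are the steel cartridge at side (251,180) / top (261,163), the steel cartridge at side (317,193) / top (277,236), and the red one at side (257,158) / top (304,153). The first looks like the tall steel one, so I'll confirm it in an enlarged crop. The tester plate is at side (280,233) / top (208,213).

```bash
python3 - <<'E'
import cv2,numpy as np
d=np.load('im.npz')
A=cv2.resize(d['a'][130:280,190:340],None,fx=4,fy=4,interpolation=2)[:,:400*2][:600]
B=cv2.resize(d['b'][120:270,170:320],None,fx=4,fy=4,interpolation=2)
cv2.imwrite('pics/cs.png',A[:,:,::-1]);cv2.imwrite('pics/ct.png',B[:,:,::-1])
E
```

```text
(no output)
```

View pics/cs.png

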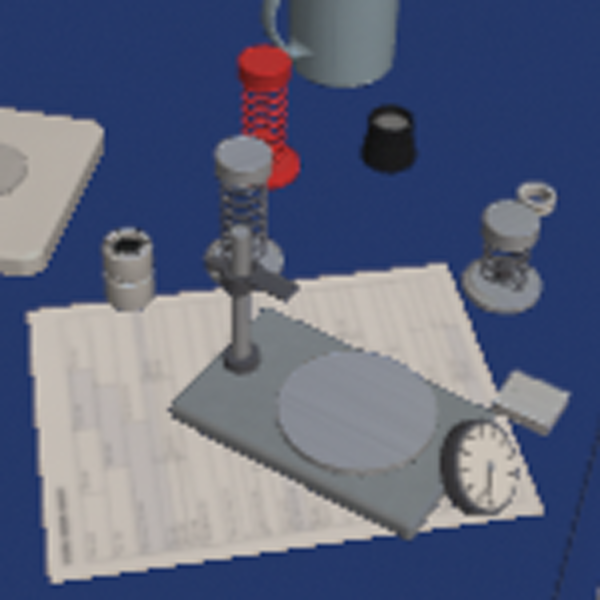

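View pics/ct.png

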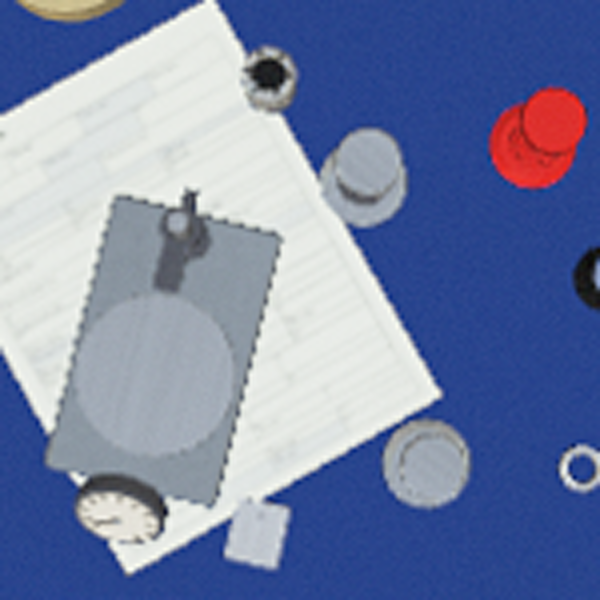

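The first candidate has the long coil, the cap raised well above the foot and a steel colour, so it is the tall spring: cap top at side crop (244,154), top crop (369,160). The marker tongue tip is at side crop (292,291), top crop (167,289). Next I triangulate.

```bash
cat > h.py <<'E'
import numpy as np,cv2
from cell import robot
from scipy.spatial.transform import Rotation as Ro
from scipy.optimize import least_squares
def rot(r): return Ro.from_euler('xyz',r).as_matrix()
def cam(n,s=None):
    m=robot.camera_model(n)
    if n=='wrist':
        T=np.eye(4);s=s or robot.observe();T[:3,:3]=rot(s['tool_rot']);T[:3,3]=s['tool_pos'];T=T@m['mount']
        return m,T[:3,:3],T[:3,3]
    return m,rot(m['attitude']),np.array(m['position'])
def ray(c,p):
    m,R,t=c
    q=cv2.undistortPoints(np.array([[p]],float),m['camera_matrix'],m['dist_coeffs'])[0,0]
    return t,R@np.array([q[0],q[1],1])
def proj(c,P):
    m,R,t=c
    return cv2.projectPoints((np.atleast_2d(P)-t)@R,np.zeros(3),np.zeros(3),m['camera_matrix'],m['dist_coeffs'])[0][:,0]
def onz(c,p,z):
    t,d=ray(c,p);return t+d*(z-t[2])/d[2]
def tri(cs,ps):
    f=lambda X:np.concatenate([proj(c,X)[0]-p for c,p in zip(cs,ps)])
    r=least_squares(f,onz(cs[0],ps[0],.05));return r.x,np.abs(r.fun).max()
E
python3 - <<'E'
from h import *
S,T=cam('side'),cam('top')
s=lambda x,y:np.array([(x+.5)/4-.5+190,(y+.5)/4-.5+130]);t=lambda x,y:np.array([(x+.5)/4-.5+170,(y+.5)/4-.5+120])
np.set_printoptions(precision=4,suppress=True)
for n,a,b,z in[('cap',(244,154),(369,160),.09),('plate',(357,410),(155,374),.025),('tip',(292,291),(167,289),.085),('posttop',(241,232),(177,222),.116),('cap2',(511,218),(438,464),.058)]:
    print(n,tri([S,T],[s(*a),t(*b)]),onz(S,s(*a),z),onz(T,t(*b),z))
print(cam('wrist')[2],rot(robot.observe()['tool_rot']))
E
```

```text
cap (array([ 0.5778, -0.3489,  0.0895]), np.float64(0.5649382407719656)) [ 0.5762 -0.3485  0.09  ] [ 0.5788 -0.3486  0.09  ]
plate (array([ 0.467 , -0.233 ,  0.0247]), np.float64(0.5763869099824888)) [ 0.4657 -0.2329  0.025 ] [ 0.4683 -0.2327  0.025 ]
tip (array([ 0.5102, -0.2447,  0.0903]), np.float64(0.4052033761314533)) [ 0.5111 -0.2502  0.085 ] [ 0.5113 -0.244   0.085 ]
posttop (array([ 0.5421, -0.2516,  0.1169]), np.float64(0.4306019518912194)) [ 0.5415 -0.2527  0.116 ] [ 0.543  -0.2513  0.116 ]
cap2 (array([ 0.4195, -0.3874,  0.0562]), np.float64(0.561955740185283)) [ 0.4179 -0.3855  0.058 ] [ 0.4206 -0.3871  0.058 ]
[0.1633 0.5049 0.3836] [[-0.8957  0.4447 -0.0008]
 [ 0.4447  0.8957 -0.0011]
 [ 0.0002 -0.0014 -1.    ]]
```

```bash
python3 -m jog '[[[0.35,0,-0.12,-0.065,-0.21],[0.35,0,-0.12,-0.065,-0.21],[0.35,0,-0.12,-0.065,-0.21],[0.35,0,-0.12,-0.065,-0.21],[0.35,0,-0.12,-0.065,-0.21]]]'
python3 - <<'E'
from h import *
np.set_printoptions(precision=4,suppress=True)
print(tri([cam('side'),cam('top')],[(175,357),(32,190)]))
s=robot.observe();print(s['tool_pos'],s['qpos'],rot(s['tool_rot']))
p=s['tool_pos'];R=rot(s['tool_rot'])
for w in [(.29,.28,.3),(.38,.13,.3),(.40,-.03,.3),(.42,-.2,.25),(.5775,-.3488,.2)]: print(w,R.T@(np.array(w)-p)); p=np.array(w)
E
```

```text
time: 0.52
tool_pos: [0.1794, 0.3617, 0.3015]
tool_rot: [3.138, 0.001, 2.89]
contact_force: [-0.1, 1.8, 0.2]
opening: 0.0641
grip_force: 0.0
(array([0.5095, 0.1258, 0.1182]), np.float64(0.6114268828559375))
[0.1794 0.3617 0.3015] [ 0.9199  0.0615  1.6972 -0.0001  1.3794 -0.3997] [[-0.9686  0.2485  0.0022]
 [ 0.2485  0.9686  0.0027]
 [-0.0014  0.0032 -1.    ]]
(0.29, 0.28, 0.3) [-0.1274 -0.0516  0.0015]
(0.38, 0.13, 0.3) [-0.1245 -0.1229 -0.0002]
(0.4, -0.03, 0.3) [-0.0591 -0.15   -0.0004]
(0.42, -0.2, 0.25) [-0.0615 -0.1599  0.0496]
(0.5775, -0.3488, 0.2) [-0.1895 -0.1051  0.0499]
```

```bash
python3 -m jog '[[[0.35,-0.09,-0.06,0,0],[0.35,-0.09,-0.06,0,0],[0.35,-0.09,-0.06,0,0]]]' | head -2
python3 -m jog '[[[0.35,-0.144,-0.118,0,0],[0.35,-0.144,-0.118,0,0],[0.35,-0.144,-0.118,0,0],[0.35,-0.144,-0.118,0,0],[0.35,-0.144,-0.118,0,0]]]' | head -2
python3 -m jog '[[[0.35,-0.069,-0.148,0,0],[0.35,-0.069,-0.148,0,0],[0.35,-0.069,-0.148,0,0],[0.35,-0.069,-0.148,0,0],[0.35,-0.069,-0.148,0,0]]]' | head -2
python3 -m jog '[[[0.35,-0.071,-0.157,0.05,0],[0.35,-0.071,-0.157,0.05,0],[0.35,-0.071,-0.157,0.05,0],[0.35,-0.071,-0.157,0.05,0],[0.35,-0.071,-0.157,0.05,0]]]'
python3 - <<'E'
from h import *
np.set_printoptions(precision=4,suppress=True)
s=robot.observe();print(s['tool_pos'],s['qpos'],s['qvel']); p=s['tool_pos'];R=rot(s['tool_rot'])
print(R,R.T@(np.array([.4775,-.2888,.27])-p))
E
```

```text
time: 0.77
tool_pos: [0.254, 0.2812, 0.299]
time: 1.18
tool_pos: [0.3655, 0.1292, 0.2987]
time: 1.6
tool_pos: [0.3946, -0.0342, 0.2985]
time: 2.02
tool_pos: [0.4232, -0.2021, 0.2466]
tool_rot: [-3.141, -0.003, 2.888]
contact_force: [-0.5, 0.7, 0.8]
opening: 0.0621
grip_force: 0.0
[ 0.4232 -0.2021  0.2466] [-0.6084  0.2306  1.6471 -0.0011  1.2664 -1.9249] [-0.1742  0.1465 -0.1001  0.0323 -0.0096 -0.1593]
[[-0.9679  0.2513 -0.0026]
 [ 0.2513  0.9679  0.0005]
 [ 0.0026 -0.0001 -1.    ]] [-0.0743 -0.0703 -0.0235]
```

```bash
python3 -m jog '[[[0.35,0,-0.04,0,0],[0.35,0,-0.04,0,0],[0.35,0,-0.04,0,0],[0.35,0,-0.04,0,0]]]' | head -2
python3 - <<'E'
from h import *
import pickle
s=robot.observe();a=robot.read_camera("wrist");pickle.dump((s,a),open('w1.pkl','wb'))
np.set_printoptions(precision=4,suppress=True)
P=np.array([[.5778,-.3489,.0895],[.467,-.233,.025],[.5102,-.2447,.0903],[.542,-.2516,.117]])
p=proj(cam('wrist',s),P);print(s['tool_pos'],s['qvel'],p)
x0,y0=(p.min(0)-50).astype(int);x0=max(x0,0);y0=max(y0,0)
c=a[y0:y0+200,x0:x0+260];print(x0,y0)
cv2.imwrite('pics/w1.png',cv2.resize(c,None,fx=3,fy=3,interpolation=2)[:,:,::-1])
E
```

```text
time: 2.35
tool_pos: [0.4129, -0.2361, 0.249]
[ 0.4129 -0.2361  0.249 ] [ 0.0224 -0.0195  0.0068 -0.0013  0.0012 -0.0039] [[189.7553 330.6561]
 [261.0671 202.5776]
 [262.5124 261.1314]
 [264.4757 302.1871]]
139 152
```

View pics/w1.png

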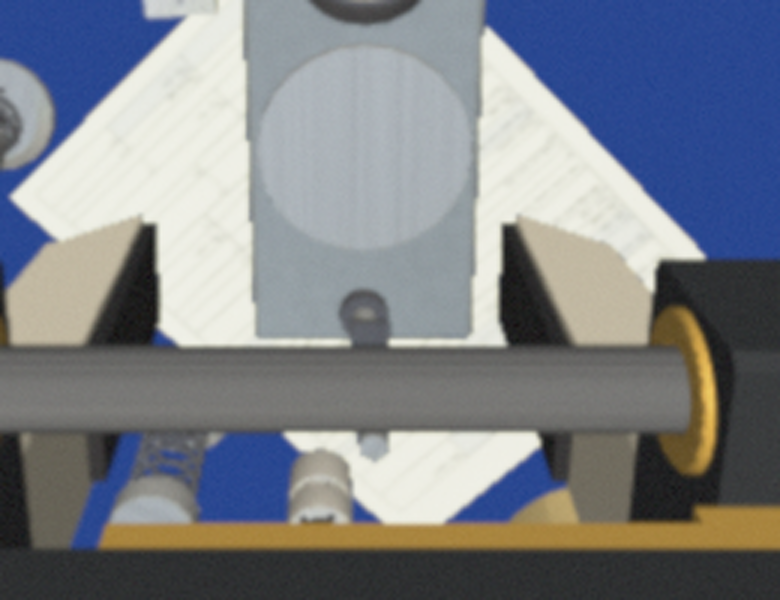

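The plate centre is at full-image (260.3,200.7), within 2 px of the prediction. The tongue is hidden by the gripper bar and the cap top is cut off by the gripper body, so I'll go over the spring and look again.

```bash
python3 -m jog '[[[0.35,-0.187,-0.068,0.02,0],[0.35,-0.187,-0.068,0.03,0],[0.35,-0.187,-0.068,0.04,0],[0.35,-0.187,-0.068,0.05,0],[0.35,-0.187,-0.068,0.06,0]]]' | head -2
python3 -m jog '[[[0.35,0,0,0.02,0],[0.35,0,0,0.02,0],[0.35,0,0,0.02,0]]]' | head -2
python3 - <<'E'
from h import *
import pickle
s=robot.observe();a=robot.read_camera("wrist");pickle.dump((s,a),open('w2.pkl','wb'))
np.set_printoptions(precision=4,suppress=True)
P=np.array([[.5775,-.3488,.09],[.5102,-.2447,.0903],[.5102,-.2447,.0853]])
p=proj(cam('wrist',s),P);print(s['tool_pos'],s['qvel'],p,s['opening'])
cv2.imwrite('pics/w2.png',cv2.resize(a,None,fx=1.5625,fy=1.5625,interpolation=2)[:,:,::-1])
E
```

```text
time: 2.82
tool_pos: [0.5786, -0.3474, 0.1924]
time: 3.07
tool_pos: [0.5751, -0.3456, 0.1698]
[ 0.5751 -0.3456  0.1698] [-0.0084 -0.068  -0.0289 -0.0035  0.0051 -0.0036] [[244.6968 204.7265]
 [367.5278  79.1659]
 [364.9271  79.5066]] 0.061678335234925837
```

View pics/w2.png

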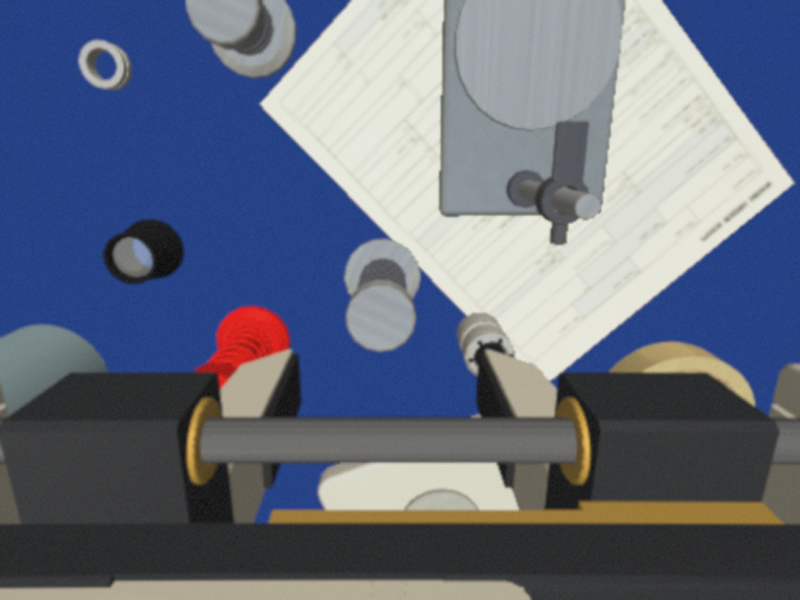

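The cap top is at (243.7,202.7) and the tongue tip at (365.3,79.2) in the full image, both within about 2 px of the estimates. Nothing is in the way of the fingers, so I'll grasp.

```bash
python3 -m jog '[[[0.35,-0.002,-0.0025,0.03,0],[0.35,-0.002,-0.0025,0.06,0],[0.35,-0.002,-0.0025,0.08,0],[0.35,-0.002,-0.0025,0.095,0],[0.35,-0.002,-0.0025,0.095,0]]]'
python3 -m jog '[[[0.35,0,0,0,0],[0.35,0,0,0,0]]]'
```

```text
time: 3.53
tool_pos: [0.5755, -0.3492, 0.0757]
tool_rot: [3.141, -0.002, 2.891]
contact_force: [-0.6, 0.2, -0.0]
opening: 0.0619
grip_force: 0.0
time: 3.7
tool_pos: [0.5775, -0.3511, 0.0794]
tool_rot: [-3.14, 0.004, 2.891]
contact_force: [0.1, -0.3, 0.2]
opening: 0.0614
grip_force: 0.0
```

```bash
for i in 1 2 3; do python3 -m jog '[[[0.35,0,0,0,0]]]' | sed -n 2p; done; python3 -m jog '[[[0.35,0,0.001,0.005,0],[0.35,0,0.001,0.005,0],[0.35,0,0.001,0.005,0]]]' | sed -n 2p; for i in 1 2 3; do python3 -m jog '[[[0.35,0,0,0,0]]]' | sed -n 2p; done; python3 -c "
from cell import robot
for i in range(4):print(robot.observe()['tool_pos'],robot.observe()['qvel'])"
```

```text
tool_pos: [0.5775, -0.3512, 0.0791]
tool_pos: [0.5771, -0.3511, 0.0782]
tool_pos: [0.5769, -0.3509, 0.0774]
tool_pos: [0.5764, -0.3494, 0.0705]
tool_pos: [0.5766, -0.3496, 0.0708]
tool_pos: [0.5767, -0.3497, 0.071]
tool_pos: [0.5767, -0.3498, 0.0711]
[ 0.5766946  -0.3497573   0.07107206] [ 0.00075558 -0.0027249  -0.00019569 -0.00012788 -0.00203739 -0.00103139]
[ 0.5766946  -0.3497573   0.07107206] [ 0.00075558 -0.0027249  -0.00019569 -0.00012788 -0.00203739 -0.00103139]
[ 0.5766946  -0.3497573   0.07107206] [ 0.00075558 -0.0027249  -0.00019569 -0.00012788 -0.00203739 -0.00103139]
[ 0.5766946  -0.3497573   0.07107206] [ 0.00075558 -0.0027249  -0.00019569 -0.00012788 -0.00203739 -0.00103139]
```

```bash
python3 -m jog '[[[-1,0,0,0,0],[-1,0,0,0,0],[-1,0,0,0,0],[-1,0,0,0,0],[-1,0,0,0,0]]]' 25; python3 -m jog '[[[-1,0,0,0,0],[-1,0,0,0,0]]]'; python3 -m jog '[[[-1,0,0,-0.02,0],[-1,0,0,-0.04,0],[-1,0,0,-0.06,0],[-1,0,0,-0.08,0],[-1,0,0,-0.08,0]]]'; python3 - <<'E'
from h import *
import pickle
np.set_printoptions(precision=4,suppress=True)
s=robot.observe();a=robot.read_camera("wrist")
R=rot(s['tool_rot']);print(R,R.T@(np.array([.4665,-.2327,.15])-s['tool_pos']))
E
```

```text
time: 4.87
tool_pos: [0.5767, -0.3498, 0.0712]
tool_rot: [-3.142, 0.0, 2.891]
contact_force: [-0.1, -0.5, 0.2]
opening: 0.0343
grip_force: 25.1
time: 5.03
tool_pos: [0.5766, -0.3498, 0.0711]
tool_rot: [-3.142, 0.0, 2.891]
contact_force: [-0.2, -1.7, 0.0]
opening: 0.0341
grip_force: 25.0
time: 5.45
tool_pos: [0.5782, -0.3508, 0.1554]
tool_rot: [-3.139, 0.007, 2.891]
contact_force: [1.2, -0.3, -1.5]
opening: 0.0336
grip_force: 25.0
[[-0.9687  0.2481  0.0057]
 [ 0.2481  0.9687 -0.0043]
 [-0.0066 -0.0027 -1.    ]] [0.1376 0.0867 0.0043]
```

```bash
python3 -m jog '[[[-1,0.035,0,-0.01,0],[-1,0.07,0,-0.01,0],[-1,0.105,0,-0.01,0],[-1,0.1375,0,-0.01,0],[-1,0.1375,0.01,-0.01,0]]]' | sed -n 2p; python3 -m jog '[[[-1,0,0.03,0,0],[-1,0,0.055,0,0],[-1,0,0.08,0,0],[-1,0,0.08,0,0],[-1,0,0.08,0,0]]]';python3 -m jog '[[[-1,0,0,0.03,0],[-1,0,0,0.03,0],[-1,0,0,0.03,0],[-1,0,0,0.03,0],[-1,0,0,0.03,0]]]'
python3 -m jog '[[[-1,0,0,0,0],[-1,0,0,0,0],[-1,0,0,0,0],[-1,0,0,0,0],[-1,0,0,0,0]]]'
python3 - <<'E'
from h import *
np.set_printoptions(precision=4,suppress=True)
s=robot.observe();a=robot.read_camera("side");b=robot.read_camera("top");w=robot.read_camera("wrist")
R=rot(s['tool_rot']);print(R,R.T@(np.array([.4665,-.2327,.15])-s['tool_pos']))
A=cv2.resize(a[150:270,220:340],None,fx=3.3,fy=3.3,interpolation=2)
B=cv2.resize(b[130:250,150:270],None,fx=3.3,fy=3.3,interpolation=2)
cv2.imwrite('pics/p1.png',np.hstack([A,B])[:,:,::-1]);cv2.imwrite('pics/pw.png',w[:,:,::-1])
E
```

```text
tool_pos: [0.4394, -0.3039, 0.1586]
time: 6.33
tool_pos: [0.4654, -0.2269, 0.1597]
tool_rot: [3.141, -0.002, 2.893]
contact_force: [0.5, 0.7, -1.7]
opening: 0.0337
grip_force: 25.0
time: 6.75
tool_pos: [0.4661, -0.2292, 0.1319]
tool_rot: [-3.141, 0.001, 2.89]
contact_force: [-0.2, -0.9, -2.1]
opening: 0.0335
grip_force: 25.0
time: 7.17
tool_pos: [0.4659, -0.2284, 0.1313]
tool_rot: [-3.142, 0.0, 2.891]
contact_force: [-0.1, 0.4, -2.8]
opening: 0.0338
grip_force: 25.0
[[-0.9687  0.2481  0.0003]
 [ 0.2481  0.9687 -0.0001]
 [-0.0004 -0.0001 -1.    ]] [-0.0017 -0.004  -0.0187]
```

View pics/p1.png

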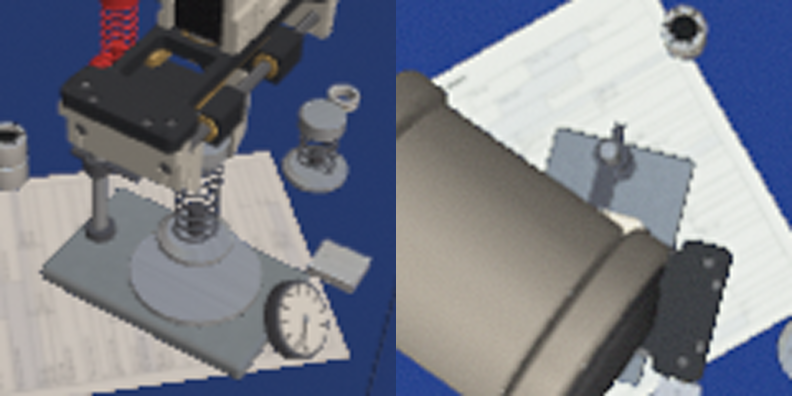

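The side view (left half) shows the spring held upright about 35 mm above the plate, clear of the marker and slightly off in y. I'll correct by (-1.5,-4) mm and lower it.

```bash
python3 -m jog '[[[-1,-0.001,-0.004,0.01,0],[-1,-0.001,-0.004,0.02,0],[-1,-0.001,-0.004,0.03,0],[-1,-0.001,-0.004,0.03,0],[-1,-0.001,-0.004,0.03,0]]]';python3 -m jog '[[[-1,0,0,0,0],[-1,0,0,0,0],[-1,0,0,0,0],[-1,0,0,0,0],[-1,0,0,0,0]]]';python3 -m jog '[[[-1,0,0,0.001,0],[-1,0,0,0.002,0],[-1,0,0,0.003,0],[-1,0,0,0.003,0],[-1,0,0,0.003,0]]]'
```

```text
time: 7.73
tool_pos: [0.4651, -0.2321, 0.0998]
tool_rot: [3.14, -0.003, 2.891]
contact_force: [0.6, -0.2, -1.6]
opening: 0.0341
grip_force: 25.0
time: 8.15
tool_pos: [0.4659, -0.2326, 0.1014]
tool_rot: [-3.141, 0.001, 2.891]
contact_force: [-0.1, -0.3, -2.4]
opening: 0.0333
grip_force: 25.0
time: 8.57
tool_pos: [0.4657, -0.2325, 0.098]
tool_rot: [3.141, -0.0, 2.891]
contact_force: [0.2, -0.3, -2.0]
opening: 0.0339
grip_force: 25.0
```

```bash
for i in 1 2 ; do python3 -m jog '[[[-1,0,0,0.001,0],[-1,0,0,0.001,0],[-1,0,0,0.001,0],[-1,0,0,0.001,0]]]' | sed -n '2p;4p'; done;python3 -m jog '[[[-1,0,0,0.001,0],[-1,0,0,0.001,0],[-1,0,0,0.001,0],[-1,0,0,0.001,0]]]' | sed -n '2p;4p'
```

```text
tool_pos: [0.4658, -0.2325, 0.0971]
contact_force: [-0.2, 0.7, -1.4]
tool_pos: [0.4657, -0.2325, 0.0961]
contact_force: [0.4, 0.5, -2.5]
tool_pos: [0.4658, -0.2325, 0.0953]
contact_force: [-0.5, 0.1, 1.8]
```

```bash
python3 -m jog '[[[0.35,0,0,0,0],[0.35,0,0,0,0],[0.35,0,0,0,0],[0.35,0,0,0,0],[0.35,0,0,0,0]]]';python3 -m jog '[[[0.35,0,0,-0.03,0],[0.35,0,0,-0.06,0],[0.35,0,0,-0.09,0],[0.35,0,0,-0.12,0],[0.35,0,0,-0.12,0]]]'
python3 -m jog '[[[0.35,-0.04,0.04,0,0],[0.35,-0.07,0.07,0,0],[0.35,-0.07,0.07,0,0],[0.35,-0.07,0.07,0,0],[0.35,-0.07,0.07,0,0]]]'
python3 -m jog '[[[-1,0,0,0,0],[-1,0,0,0,0],[-1,0,0,0,0],[-1,0,0,0,0],[-1,0,0,0,0]]]'
python3 - <<'E'
from h import *
import pickle
s=robot.observe();a=robot.read_camera("side");b=robot.read_camera("top");w=robot.read_camera("wrist")
pickle.dump((s,a,b,w),open('w3.pkl','wb'))
A=cv2.resize(a[150:250,225:325],None,fx=4,fy=4,interpolation=2)
p=proj(cam('wrist',s),[[.4665,-.2327,.115],[.5102,-.2447,.09]]);print(s['tool_pos'],s['opening'],p)
c=np.clip(p.mean(0).astype(int)-50,0,[412,284]);print(c)
B=cv2.resize(w[c[1]:c[1]+100,c[0]:c[0]+100],None,fx=4,fy=4,interpolation=2)
cv2.imwrite('pics/q1.png',np.hstack([A,B])[:,:,::-1])
E
```

```text
time: 9.98
tool_pos: [0.4658, -0.2325, 0.095]
tool_rot: [3.142, 0.0, 2.891]
contact_force: [-0.1, 0.0, -0.9]
opening: 0.06
grip_force: 0.0
time: 10.4
tool_pos: [0.4681, -0.2341, 0.221]
tool_rot: [-3.138, 0.01, 2.891]
contact_force: [0.6, 0.2, 0.1]
opening: 0.0619
grip_force: 0.0
time: 10.82
tool_pos: [0.5509, -0.1815, 0.2142]
tool_rot: [3.142, -0.001, 2.893]
contact_force: [0.1, -0.1, -0.3]
opening: 0.0617
grip_force: 0.0
time: 11.23
tool_pos: [0.5506, -0.1826, 0.2153]
tool_rot: [-3.142, 0.0, 2.89]
contact_force: [-0.2, 0.7, 0.9]
opening: 0.0329
grip_force: 0.0
[ 0.55057902 -0.18257638  0.2153175 ] 0.03290751926516578 [[156.84636785 106.22177158]
 [168.19784187 158.39090804]]
[112  82]
```

View pics/q1.png

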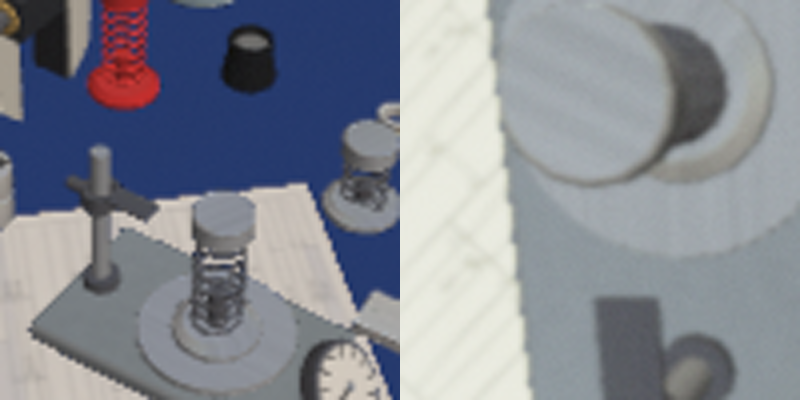

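The side view (left) shows the spring free-standing and centred on the plate, with its cap at (224,214) and the tongue tip at (154,211). The wrist crop (right) has the cap at (187,97) and the tongue tip at (228,298). Next I fit the mark height jointly, using the known cap height as reference.

```bash
python3 - <<'E'
from h import *
import pickle
s2,_=pickle.load(open('w2.pkl','rb'));s3=pickle.load(open('w3.pkl','rb'))[0]
C0=np.array([.5767,-.3498,.09])
t=lambda x,y:np.array([(x+.5)/4-.5+170,(y+.5)/4-.5+120])
obs=[(cam('side'),0,(280.75,203.1),(263.1,202.4)),(cam('top'),1,t(369,160),t(167,289)),(cam('wrist',s2),1,(243.7,202.7),(365.3,79.2)),(cam('wrist',s3),0,(158.4,105.9),(168.6,156.1))]
def f(x):
    caps=[np.array([x[0],x[1],.115]),np.array([x[2],x[3],.09])];tip=x[4:7];r=[]
    for i,(c,k,a,b) in enumerate(obs):
        o=x[7+2*i:9+2*i]
        r+=list((proj(c,caps[k])[0]+o-a)/.5)+list((proj(c,tip)[0]+o-b)/.5)+list(o/1.5)
    r+=list((x[:2]-[.4658,-.2325])/.001)+list((x[2:4]-C0[:2])/.001)+[(np.hypot(*(tip[:2]-x[:2]))-.043)/.002]
    return r
r=least_squares(f,np.r_[.4658,-.2325,C0[:2],.51,-.245,.09,np.zeros(8)],x_scale=np.r_[np.full(7,.001),np.ones(8)])
np.set_printoptions(precision=4,suppress=True);print(r.x,2*r.cost);J=r.jac;print(np.sqrt(np.diag(np.linalg.inv(J.T@J)))[:7])
R=rot(s3['tool_rot']);print(R.T@(np.r_[r.x[:2],.14]-s3['tool_pos']),robot.nose_length)
E
```

```text
[ 0.467  -0.2325  0.5759 -0.3493  0.5096 -0.2456  0.0886  0.4848  0.239
 -0.4268 -1.0009  0.0811  0.1283  1.041  -1.2026] 10.201267850902006
[0.0006 0.0007 0.0007 0.0007 0.0006 0.0006 0.0015]
[ 0.0685 -0.0691  0.0753] 0.008
```

```bash
python3 -m jog '[[[-1,0.03,-0.03,0,0],[-1,0.055,-0.055,0,0],[-1,0.0685,-0.069,0.01,0],[-1,0.0685,-0.069,0.03,0],[-1,0.0685,-0.069,0.045,0]]]';python3 -m jog '[[[-1,0,0,0.015,0],[-1,0,0,0.03,0],[-1,0,0,0.03,0],[-1,0,0,0.03,0],[-1,0,0,0.03,0]]]';python3 -m jog '[[[-1,0,0,0,0],[-1,0,0,0,0],[-1,0,0,0,0],[-1,0,0,0,0],[-1,0,0,0,0]]]'
```

```text
time: 11.8
tool_pos: [0.4665, -0.2327, 0.1698]
tool_rot: [-3.141, 0.001, 2.889]
contact_force: [-0.1, 0.1, -0.4]
opening: 0.0002
grip_force: 0.0
time: 12.22
tool_pos: [0.4679, -0.2322, 0.1409]
tool_rot: [-3.141, 0.001, 2.891]
contact_force: [0.4, 0.0, -0.1]
opening: 0.0003
grip_force: 0.0
time: 12.63
tool_pos: [0.4676, -0.2319, 0.1404]
tool_rot: [-3.142, 0.0, 2.891]
contact_force: [0.4, 0.3, 0.5]
opening: 0.0006
grip_force: 0.0
```

```bash
python3 -m jog '[[[-1,0,0,0.005,0],[-1,0,0,0.01,0],[-1,0,0,0.014,0],[-1,0,0,0.014,0],[-1,0,0,0.014,0]]]' | sed -n '2p;4p';python3 -m jog '[[[-1,0,0.0005,0.004,0],[-1,0,0.0005,0.008,0],[-1,0,0.0005,0.012,0],[-1,0,0.0005,0.012,0],[-1,0,0.0005,0.012,0]]]'| sed -n '2p;4p';python3 -m jog '[[[-1,0,0,0.004,0],[-1,0,0,0.008,0],[-1,0,0,0.012,0],[-1,0,0,0.012,0],[-1,0,0,0.012,0]]]'| sed -n '2p;4p'
python3 -m jog '[[[-1,0,0,0,0],[-1,0,0,0,0],[-1,0,0,0,0]]]'| sed -n '2p;4p'
```

```text
tool_pos: [0.4672, -0.2318, 0.1255]
contact_force: [0.7, 1.3, 0.4]
tool_pos: [0.468, -0.2317, 0.1143]
contact_force: [0.2, -0.9, 3.9]
tool_pos: [0.468, -0.2318, 0.1028]
contact_force: [-0.5, -0.8, 7.2]
tool_pos: [0.468, -0.2317, 0.103]
contact_force: [-0.2, -0.3, 6.9]
```

```bash
python3 -m jog '[[[-1,0,0,0.003,0],[-1,0,0,0.0055,0],[-1,0,0,0.0055,0],[-1,0,0,0.0055,0],[-1,0,0,0.0055,0]]]' | sed -n '2p;4p'
python3 - <<'E'
from h import *
s=robot.observe();print(s['tool_pos'])
a=robot.read_camera("side")
A=cv2.resize(a[175:250,230:330],None,fx=8,fy=8,interpolation=2)
c=lambda p:(p-[230,175]+.5)*8-.5
x=np.array([.467,-.2325,0]);S=cam('side')
for z in(.0866,.0886,.0906):
  print(z,c(proj(S,[[.5096,-.2456,z],[.467,-.2325,z],[.467-.0175*.96,-.2325+.0175*.28,z]])+[.48,.24]).round(1).tolist())
cv2.imwrite('pics/press.png',A[:,:,::-1])
E
```

```text
tool_pos: [0.4681, -0.2318, 0.0976]
contact_force: [-1.3, 0.1, 8.5]
[ 0.46806354 -0.23176517  0.09762701]
0.0866 [[268.0, 232.4], [404.1, 303.0], [459.9, 331.1]]
0.0886 [[268.1, 227.0], [404.4, 297.5], [460.3, 325.6]]
0.0906 [[268.3, 221.5], [404.8, 292.0], [460.8, 320.1]]
```

View pics/press.png

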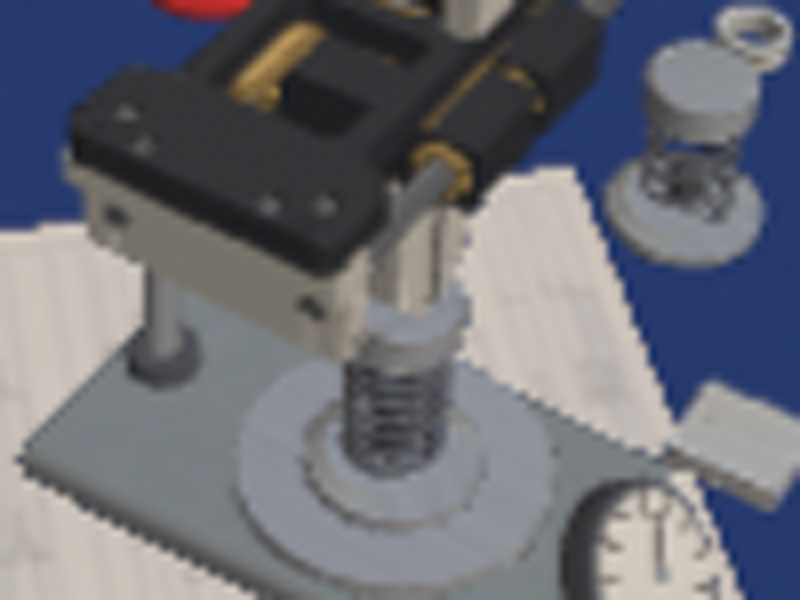

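The tongue is hidden behind the gripper here. The cap is compressed and upright, with its rim (front edge near (410,338)) where a height of about 89.6 mm predicts. I'll go 1 mm lower and hold.

```bash
H='';python3 -m jog '[[[-1,0,0,0.0005,0],[-1,0,0,0.001,0],[-1,0,0,0.001,0],[-1,0,0,0.001,0],[-1,0,0,0.001,0]]]' | sed -n '1,2p;4p'
python3 -m jog '[[[-1,0,0,0,0],[-1,0,0,0,0],[-1,0,0,0,0],[-1,0,0,0,0],[-1,0,0,0,0]]]' | sed -n '1,2p;4p'
python3 -m jog '[[[-1,0,0,0,0],[-1,0,0,0,0],[-1,0,0,0,0],[-1,0,0,0,0],[-1,0,0,0,0]]]' | sed -n '1,2p;4p'
python3 -m jog '[[[-1,0,0,0,0],[-1,0,0,0,0],[-1,0,0,0,0],[-1,0,0,0,0],[-1,0,0,0,0]]]' | sed -n '1,2p;4p'
python3 -m jog '[[[-1,0,0,0,0],[-1,0,0,0,0],[-1,0,0,0,0],[-1,0,0,0,0],[-1,0,0,0,0]]]' | sed -n '1,2p;4p'
python3 -m jog '[[[-1,0,0,0,0],[-1,0,0,0,0],[-1,0,0,0,0],[-1,0,0,0,0],[-1,0,0,0,0]]]' | sed -n '1,2p;4p'
python3 -m jog '[[[-1,0,0,0,0],[-1,0,0,0,0],[-1,0,0,0,0],[-1,0,0,0,0],[-1,0,0,0,0]]]' | sed -n '1,2p;4p'
```

```text
time: 15.02
tool_pos: [0.4681, -0.2318, 0.0967]
contact_force: [-0.3, 0.5, 9.0]
time: 15.43
tool_pos: [0.468, -0.2318, 0.0967]
contact_force: [-0.0, 0.8, 8.9]
time: 15.85
tool_pos: [0.4681, -0.2318, 0.0967]
contact_force: [-1.2, 0.1, 9.9]
time: 16.27
tool_pos: [0.4681, -0.2318, 0.0967]
contact_force: [-1.1, -0.0, 9.7]
time: 16.68
tool_pos: [0.468, -0.2318, 0.0967]
contact_force: [-2.0, 0.3, 8.9]
time: 17.1
tool_pos: [0.4681, -0.2318, 0.0967]
contact_force: [-0.4, 0.5, 9.5]
time: 17.52
tool_pos: [0.4681, -0.2318, 0.0967]
contact_force: [-1.2, -0.7, 9.3]
```

```bash
python3 -m jog '[[[-1,0,0,-0.005,0],[-1,0,0,-0.01,0],[-1,0,0,-0.015,0],[-1,0,0,-0.02,0],[-1,0,0,-0.025,0]]]' | sed -n '2p;4p'
python3 -m jog '[[[-1,0,0,-0.005,0],[-1,0,0,-0.012,0],[-1,0,0,-0.03,0],[-1,0,0,-0.06,0],[-1,0,0,-0.09,0]]]' | sed -n '2p;4p'
python3 -m jog '[[[-1,0.03,0.03,0,0],[-1,0.05,0.08,0,0],[-1,0.05,0.1,0,0],[-1,0.05,0.1,0,0],[-1,0.05,0.1,0,0]]]'
python3 - <<'E'
from h import *
a=robot.read_camera("side")
cv2.imwrite('pics/end.png',cv2.resize(a[130:280,190:340],None,fx=3,fy=3)[:,:,::-1])
E
```

```text
tool_pos: [0.4677, -0.2315, 0.1211]
contact_force: [2.7, 0.1, 1.6]
tool_pos: [0.4667, -0.2307, 0.2108]
contact_force: [0.3, -1.2, 0.7]
time: 18.77
tool_pos: [0.4437, -0.1207, 0.2109]
tool_rot: [3.142, -0.0, 2.894]
contact_force: [0.6, -0.1, 0.7]
opening: 0.0004
grip_force: 0.0
```

View pics/end.png

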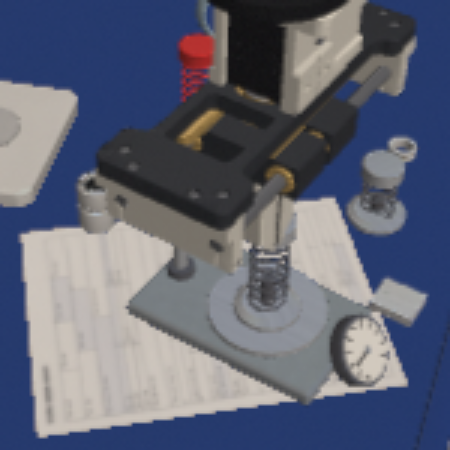

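The spring stands upright on the middle of the plate (foot at (265,312)), and the gripper is well above and to the side of it, touching nothing.

```bash
python3 -c "
from cell import robot
print(robot.hand_in())"
```

```text
the job is handed in; nothing more can be done
None
```

I stood the tall spring on the plate's middle and pressed its cap to about 88.7 mm (mark measured at 88.6 ± 1.5 mm; the tongue was hidden while pressing), held it for at least 2.5 s, let it up, left it standing and handed in at about 19 s.

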